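# Square up a leaning row of test plates in the jig

### The arm

A 6-joint arm with a two-finger parallel gripper is mounted at the origin on the work surface; the furniture and walls round the work are solid. World frame = base frame: x ahead of the robot, y to its left, z up, the work surface at z = 0. Lengths are in m, angles in degrees, forces in N, time in s.
With the tool pointing down it reaches from about 0.3 to 0.75 m from the base axis. Payload 8.5 kg.
Tool frame: the origin (TCP) lies midway between the tips of the shut fingers; the grasp point (between the pads) lies 19 mm behind it; z points along the fingers, y is the line along which they close (so a half turn about z gives the same grasp; the last joint's range is limited). The gripper opens to 85 mm and grips with 20 to 120 N. Pads are 22 mm wide; open, the fingers measure 114 mm over their backs; the gripper's body (76 mm by 85 mm) begins 54 mm behind the grasp point. The pads swing forward as they close: fully open they stand 13 mm farther back than shut.
Start: joints at [-79.888, 21.807, 74.336, -0, 83.858, -12.336], TCP at [0.21, -0.508, 0.231] pointing down, gripper open.
Joint ranges: [-178.18, 178.18], [-50.72, 133.34], [12.68, 142.11], [-81.47, 261.47], [9.98, 163.14], [-165.26, 165.26]. Speed limits (degrees/s): [136.94, 136.94, 180, 180, 180, 180].

### API

Orientations are given as [roll, pitch, yaw] about the fixed x, y, z axes, in that order (R = Rz(yaw) Ry(pitch) Rx(roll)).
In Python, from cell import robot gives the robot as it stands. The module is installed in compiled form; this text tells all that it offers.
- The arm moves only by the tool step_arm, never from a script. Its argument "targets" is a list of rows, each an object of numbers: "tx", "ty", "tz": the shift along the tool's x, y, z in cm; "roll": the turn about the tool's z in degrees; "gripper": the closure, from -1 (fully open) to 1 (shut). In form: [{"tx": .., "ty": .., "tz": .., "roll": .., "gripper": ..}, ...]. A call has 1 to 20 rows; each row is the pose to reach, as a shift and turn from the pose commanded when the call began, along the tool's axes at that moment; what a row does not reach only later rows make up. A row lasts 1/8 s, in which the tool goes at most 62.5 mm and 10.7 degrees, less where a joint would pass 70% of its speed; a pose out of reach is approached as far as the arm can. A call with a gripper value outside its range is refused whole. The fingers move at their own pace and stop on an object; "newtons" is the grip in N (left out, the last holds). Time passes only in rows, so rows that repeat a pose let the fingers close. It gives the time, the measured TCP pose, the force, the opening and the grip force at its end, in the units of the state.
- robot.get_obs(): the state, without advancing time (a new reading comes with each control period).
- robot.camera(name): name is "scene" or "side" or "wrist"; returns a dict with "image" (420x560x3 uint8, red, green, blue), "intrinsics" (3x3 intrinsics, pixels), "xyz" and "rotation" of the camera in the world. Camera axes: x right, y up, looking along -z (the intrinsics and any distortion apply to the point x, -y, -z); pixel columns grow to the right and rows downward; lengths in m; the calibration is good to about 2 mm. A picture is of the moment at which its call begins. There is no depth.
- robot.close_job(): hands the job in; it is judged then, once.
Trained networks look in the newest picture that a camera, given by its name, has taken for a name from the list of things; names that differ only in an ending like _2 or _b are one class to them, and where a whole thing is asked for, a point or a joint stands for the part that bears it (a point fixed in the world has none). Each returns a list of dicts, best first, with "confidence" (0 to 1); they miss things now and then, are a little off and sometimes report something else, mostly with a low value. They report only what shows in the picture. A call takes as long as a camera call. They do not tell look-alikes from the thing itself.
- robot.look_for(camera, target): "bbox" ([left, top, right, bottom] in pixels, round what is visible of it).
The state is a dict: "time_s": time; "q": joint angles; "joint_velocities": joint speeds; "joint_efforts": joint torques, N m; "ee_pos": TCP position; "eef_rot": TCP orientation; "force": force on the tool from outside, world axes, zero at the start; "wrist_torque": the same for the moment, N m; "opening": opening from 0.0 (shut) to 1.0 (fully open); "gripper_force": force on a finger pad.
Only numpy, scipy, OpenCV 4.12 (cv2) and the standard library are available. Lean on these libraries where they do the work, as an engineer would, in place of code of your own. Each camera call takes 0.05 s, during which the arm holds its last target. There are 200 camera calls.

### The job

Four flat plates lean as a ragged row in the squaring jig. Push the row upright and press it against the backstop, firmly but without forcing it (about 15 N at the tool, held for a moment), and square the row sideways, so that every plate ends standing upright, the pack closed up face to face against the backstop and all four ends flush against the side fence. Do not lift any plate, never load the backstop or the jig with more than 45 N, and leave the other things on the table alone.

Things in the scene. Friction and masses are not known exactly. Their poses are not given: they have to be found in the camera images.
- jig: fixed squaring jig: grey base plate, top (jig floor) at z = 8 mm, x -90 to 65, y -55 to 110 mm about the origin, which lies on the table. Dark side fence, 30 mm high over the jig floor: inner face (looks to -x) at x = 50 mm, y -15 to 105 mm. Two rest dowels, 10 mm thick, top 38 mm over the table, at y = -17 mm, x = -63 and 23 mm; 76 mm free between them.
- backstop: dark steel backstop, rigid and fixed, but set at y = 46 to 58 mm of the jig, so that the feet of the row start about 5 to 20 mm short of it: 76 mm wide in x, 52 mm tall. Origin: foot of its working face, on the jig floor, half-way along its width. The face looks to -y; wall and gussets extend from y = 0 to 36 mm. Axes parallel to the jig's.
- plate_1_mid (a point): centre of a bare aluminium plate (frontmost, resting on the dowels, farthest from the backstop): 110 mm wide (x), 10 mm thick (y), 60 mm tall (z, up its height), about 0.18 kg, loose, on its long edge, friction about 0.35. At the start all four lean face to face, about 20 degrees away from the backstop, on the dowels; ends ragged, 8 to 22 mm short of the fence.
- plate_2_mid (a point): centre of a bare aluminium plate (second from the front): 110 mm wide (x), 10 mm thick (y), 60 mm tall (z, up its height), about 0.18 kg, loose, on its long edge, friction about 0.35. At the start all four lean face to face, about 20 degrees away from the backstop, on the dowels; ends ragged, 8 to 22 mm short of the fence.
- plate_3_mid (a point): centre of a bare aluminium plate (third from the front): 110 mm wide (x), 10 mm thick (y), 60 mm tall (z, up its height), about 0.18 kg, loose, on its long edge, friction about 0.35. At the start all four lean face to face, about 20 degrees away from the backstop, on the dowels; ends ragged, 8 to 22 mm short of the fence.
- plate_4_mid (a point): centre of a bare aluminium plate (hindmost, next to the backstop): 110 mm wide (x), 10 mm thick (y), 60 mm tall (z, up its height), about 0.18 kg, loose, on its long edge, friction about 0.35. At the start all four lean face to face, about 20 degrees away from the backstop, on the dowels; ends ragged, 8 to 22 mm short of the fence.
- angle_offcut: bystander: piece of steel angle section, 170 mm long (its x), 40 x 40 mm, lying on one leg on the table; origin at the centre of its underside
- coupon_3: bystander: flat steel bar 35 x 120 x 10 mm on the table; origin at the centre of its underside
Not all that is in view belongs to the job. What is shaped like the part that bears plate_3_mid but yellow is not meant.

How it is judged:
By the outcome, as a careful person would: the job done as asked, in the order asked, and still so for the second after the job is handed in, with the robot touching nothing.
It also fails if it takes over 72 s, if anything falls off the work surface, if the arm or the gripper's body presses on something with over 40 N, if the wrist force passes 120 N, or if a joint passes its speed limit or range.

## Working session

There is one attempt and no reset: what is moved stays moved. The work goes in short steps, Python scripts to look and compute and a tool call to move; the robot and the scene stay as the last step left them, time stands still between calls to the robot, and variables do not carry over. Pictures are saved under pics/ and viewed, at most 10 in all, crops included, and the job is handed in when it is done.

Besides the shell and the picture viewer there is one more tool, called after "Call:" by a JSON object that holds its "name" and its "arguments", one argument or row to a line. step_arm: Moves the arm, as the interface text tells. Its arguments: {"type":"object","properties":{"targets":{"type":"array"},"newtons":{"type":"number"}},"required":["targets"]}

```bash
mkdir -p pics; cat > h.py <<'E'
from cell import robot
import numpy as np, cv2
def snap(n,f=None):
    c=robot.camera(n)
    if f: cv2.imwrite('pics/'+f,c['image'][:,:,::-1])
    return c
def ray(c,u,v):
    K=np.array(c['intrinsics']);d=np.linalg.inv(K)@[u,v,1];d=np.array([d[0],-d[1],-d[2]])
    return np.array(c['rotation'])@d
def atz(c,u,v,z):
    d=ray(c,u,v);o=np.array(c['xyz']);return o+d*(z-o[2])/d[2]
def proj(c,p):
    q=np.array(c['rotation']).T@(np.array(p)-c['xyz']);q=np.array([q[0],-q[1],-q[2]]);k=np.array(c['intrinsics'])@q;return k[:2]/k[2]
E
python3 - <<'E'
from h import *
ims=[]
for n in ['scene','side']:
    c=snap(n,n+'0.png');print(n,np.round(c['xyz'],3).tolist(),np.round(c['rotation'],3).tolist(),np.round(c['intrinsics'],1).tolist(),[k for k in c])
    for t in ['jig','backstop','plate_3_mid','angle_offcut','coupon_3']:
        print(t,[(np.round(r['bbox']).tolist(),round(r['confidence'],2)) for r in robot.look_for(n,t)])
print(robot.get_obs())
E
```

```text
scene [-0.068, 0.374, 0.853] [40.552, -0.945, -122.808] [[449.0, 0.0, 280.5], [0.0, 449.0, 210.0], [0.0, 0.0, 1.0]] ['image', 'intrinsics', 'xyz', 'rotation']
jig [([218.0, 182.0, 302.0, 253.0], 0.59)]
backstop [([232.0, 197.0, 263.0, 236.0], 0.77)]
plate_3_mid [([312.0, 241.0, 330.0, 258.0], 0.75), ([252.0, 180.0, 284.0, 225.0], 0.46)]
angle_offcut [([165.0, 245.0, 193.0, 326.0], 0.71)]
coupon_3 []
side [0.015, 0.658, 0.535] [60.293, 1.142, -144.901] [[465.1, 0.0, 281.1], [0.0, 465.1, 209.6], [0.0, 0.0, 1.0]] ['image', 'intrinsics', 'xyz', 'rotation']
jig []
backstop [([224.0, 213.0, 260.0, 251.0], 0.93)]
plate_3_mid [([241.0, 198.0, 285.0, 231.0], 0.71), ([324.0, 230.0, 353.0, 272.0], 0.59)]
angle_offcut [([172.0, 274.0, 228.0, 354.0], 0.85)]
coupon_3 [([344.0, 177.0, 367.0, 202.0], 0.6)]
{'time_s': 0.6, 'q': array([-7.98859199e+01,  2.18069840e+01,  7.43365825e+01, -2.73388321e-03,
        8.38562454e+01, -1.23370771e+01]), 'joint_velocities': array([-0.02134631, -0.00884206, -0.05030928,  0.12804684,  0.05103811,
       -0.03635621]), 'joint_efforts': array([-3.71662154e-04, -4.48157179e+01, -2.31401968e+01, -1.87912433e-04,
        4.92688541e-04, -2.06725355e-05]), 'ee_pos': array([ 0.21001402, -0.50830427,  0.23131431]), 'eef_rot': array([-1.79999603e+02,  2.69560436e-03,  2.24514498e+01]), 'force': array([-0.82499091, -0.62073844, -0.08229988]), 'wrist_torque': array([-0.06317792,  0.04120598, -0.02464051]), 'gripper_force': 0.0, 'opening': 1.0005271613962528}
```

View pics/scene0.png

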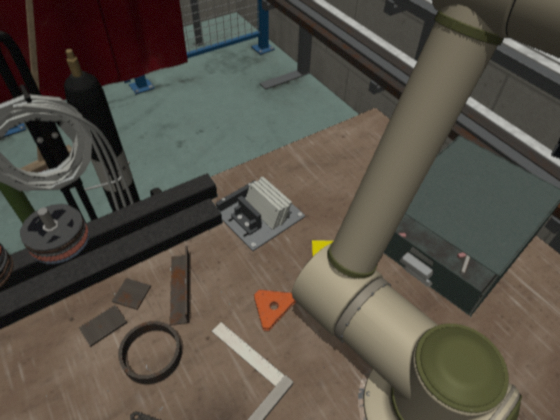

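View pics/side0.png

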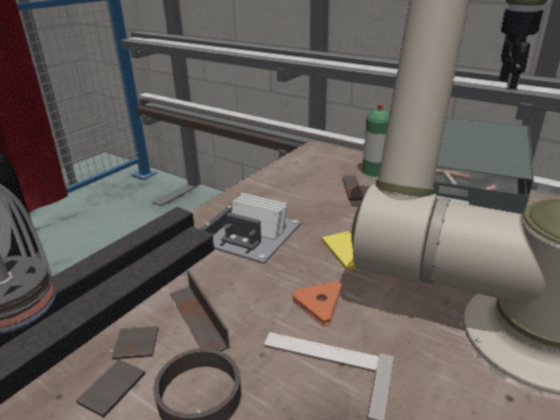

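The scene image shows the jig at about (262,215): the grey plates lean at (268,200), with the backstop at (247,215). The yellow plate at (322,248) is the look-alike and stays untouched. I'll enlarge the jig for corners.

```bash
cat >> h.py <<'E'
from scipy.spatial.transform import Rotation as R
_s=snap
def snap(n,f=None):
    c=_s(n,f);c['rotation']=R.from_euler('xyz',c['rotation'],degrees=True).as_matrix();return c
E
python3 - <<'E'
from h import *
a=snap('scene');b=snap('side')
A=cv2.resize(a['image'][165:265,205:315],None,fx=5,fy=5,interpolation=2)
cv2.imwrite('pics/s1.png',cv2.resize(a['image'][170:255,205:315,::-1],None,fx=7,fy=7,interpolation=2))
for c,uv in ((a,(260,220)),(b,(255,235))): print(atz(c,*uv,0.008), c['rotation'])
E
```

```text
[0.53204795 0.02969208 0.008     ] [[-0.54175466  0.64443135 -0.53963888]
 [-0.8403747  -0.40267506  0.36279905]
 [ 0.01649996  0.65004694  0.7597149 ]]
[0.53872561 0.02592066 0.008     ] [[-0.8179968   0.27077563 -0.50750547]
 [-0.57487719 -0.41540401  0.70495087]
 [-0.01993629  0.86840087  0.49546188]]
```

View pics/s1.png

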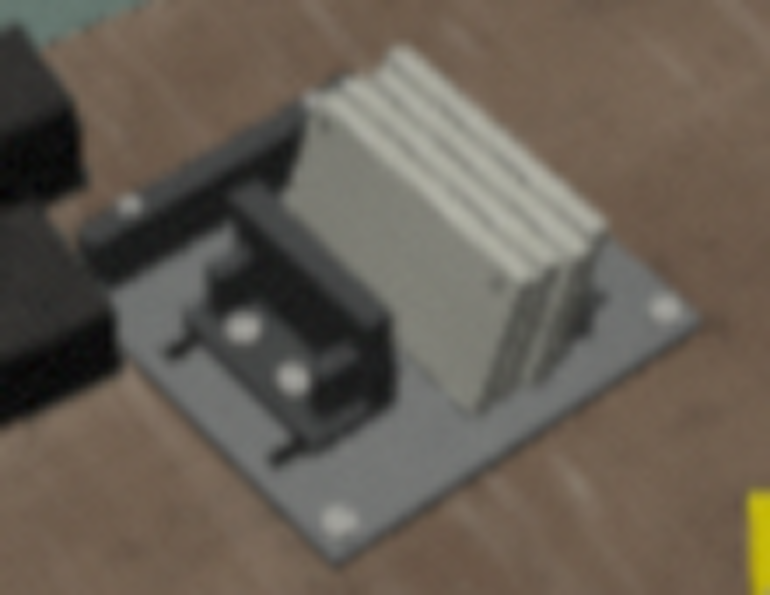

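The crop shows the base-plate corners near (335,562) and (700,320), the fence top at upper left, the backstop from behind, and the four plates leaning away with the front row side at upper right. I'll fit the jig pose from both cameras.

```bash
python3 - <<'E'
from h import *
a=snap('scene');
pts={(-90,110):(335,565),(-90,-55):(702,320)}
w={k:atz(a,205+u/7,170+v/7,0.008) for k,(u,v) in pts.items()}
for k in w: print(k,w[k])
d=w[(-90,110)]-w[(-90,-55)];print(np.linalg.norm(d[:2]))
yaw=np.arctan2(d[1],d[0])-np.pi/2;print('yaw',np.degrees(yaw))
Rz=lambda t:np.array([[np.cos(t),-np.sin(t)],[np.sin(t),np.cos(t)]])
m=(w[(-90,110)]+w[(-90,-55)])[:2]/2;o=m-Rz(yaw)@[-.09,.0275];print('origin',o)
o_=robot.get_obs();print(o_['eef_rot'],o_['ee_pos'])
# overlay check
img=a['image'][:,:,::-1].copy();
E
```

```text
(-90, 110) [0.46275824 0.09064206 0.008     ]
(-90, -55) [ 0.48478736 -0.0714371   0.008     ]
0.1635693629689985
yaw 7.739973402559928
origin [ 0.56665648 -0.005526  ]
[ 1.79997675e+02 -5.46607333e-04  2.24475828e+01] [ 0.20999328 -0.50831816  0.23133887]
```

```bash
python3 - <<'E'
from h import *
b=snap('side');print(atz(b,377,176,0)); 
base=atz(b,377,172,0)
for h in (.15,.2,.25,.3): print(h,proj(b,[base[0],base[1],h]))
J=lambda x,y,z:np.r_[np.array([.5667,-.0055])+np.array([[.991,-.1347],[.1347,.991]])@[x,y],z]
a=snap('scene')
for p in ((.065,.110,.008),(.05,-.015,.038),(.05,.105,.038),(.065,-.055,.008)): q=proj(a,J(*p));print(p,(q-[205,170])*7)
E
```

```text
[ 0.45372416 -0.38707701  0.        ]
0.15 [381.89407465 117.9127886 ]
0.2 [383.66638607  98.32596391]
0.25 [385.51695381  77.87428389]
0.3 [387.45107801  56.49917391]
(0.065, 0.11, 0.008) [ 60.06749425 289.21479923]
(0.05, -0.015, 0.038) [362.72106603  90.21129556]
(0.05, 0.105, 0.038) [ 88.88741039 251.06191412]
(0.065, -0.055, 0.008) [423.18270599  74.63404822]
```

Call:
{"name": "step_arm", "arguments": {
  "targets": [
    {"tz":-6},
    {"tx":0,"tz":-10},
    {"tx":10,"ty":-6,"tz":-10,"roll":-10,"gripper":-1},
    {"tx":48,"ty":-28,"tz":-10,"roll":-75},
    {"tx":48,"ty":-28,"tz":-10,"roll":-75},
    {"tx":48,"ty":-28,"tz":-10,"roll":-75},
    {"tx":48,"ty":-28,"tz":-10,"roll":-75},
    {"tx":48,"ty":-28,"tz":-10,"roll":-75},
    {"tx":48,"ty":-28,"tz":-10,"roll":-75},
    {"tx":48,"ty":-28,"tz":-5,"roll":-75},
    {"tx":48,"ty":-28,"tz":-5,"roll":-75.3},
    {"tx":48,"ty":-28,"tz":-5,"roll":-75.3},
    {"tx":48,"ty":-28,"tz":-5,"roll":-75.3}
  ]
}}

```text
invalid input at $.targets[0]: expected keys tx, ty, tz, roll, gripper
```

```bash
python3 - <<'E'
from h import *
c=snap('wrist','w1.png');print(c['xyz'],c['rotation'],np.round(c['intrinsics'],1).tolist())
o=robot.get_obs();print(o['ee_pos'],o['eef_rot'],o['time_s'],o['q'])
for t in ['backstop','plate_3_mid','jig']: print(t,[(np.round(r['bbox']).tolist(),round(r['confidence'],2)) for r in robot.look_for('wrist',t)])
E
```

```text
[ 0.28846199 -0.47483394  0.37486553] [[ 0.38251227  0.87305662  0.30241778]
 [-0.92394754  0.36062502  0.12755603]
 [ 0.00230422 -0.32820991  0.944602  ]] [[327.9, 0.0, 279.5], [0.0, 327.9, 208.9], [0.0, 0.0, 1.0]]
[ 0.21000681 -0.50830855  0.23133592] [1.79999490e+02 1.56171146e-03 2.24471936e+01] 0.9 [-7.98873808e+01  2.18058116e+01  7.43347813e+01 -1.42478695e-03
  8.38585747e+01 -1.23344219e+01]
backstop []
plate_3_mid []
jig []
```

View pics/w1.png

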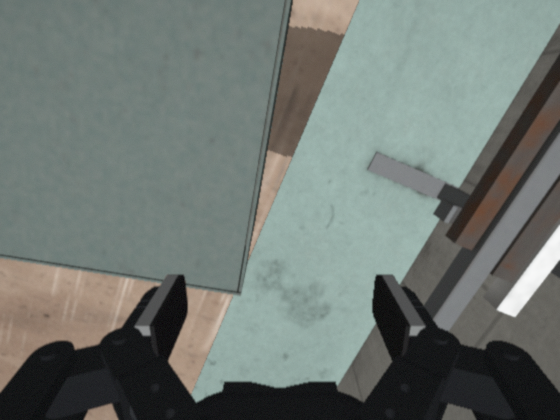

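The wrist view shows only the tray and the floor. The move was refused because every row needs all five keys, so I'm resending it.

Call:
{"name": "step_arm", "arguments": {
  "targets": [
    {"tx":0,"ty":0,"tz":-6,"roll":0,"gripper":-1},
    {"tx":0,"ty":0,"tz":-10,"roll":0,"gripper":0.3},
    {"tx":10,"ty":-6,"tz":-10,"roll":-10,"gripper":0.3},
    {"tx":48,"ty":-28,"tz":-10,"roll":-75,"gripper":0.3},
    {"tx":48,"ty":-28,"tz":-10,"roll":-75,"gripper":0.3},
    {"tx":48,"ty":-28,"tz":-10,"roll":-75,"gripper":0.3},
    {"tx":48,"ty":-28,"tz":-10,"roll":-75,"gripper":0.3},
    {"tx":48,"ty":-28,"tz":-10,"roll":-75,"gripper":0.3},
    {"tx":48,"ty":-28,"tz":-10,"roll":-75,"gripper":0.3},
    {"tx":48,"ty":-28,"tz":-5,"roll":-75,"gripper":0.3},
    {"tx":48,"ty":-28,"tz":-5,"roll":-75.3,"gripper":0.3},
    {"tx":48,"ty":-28,"tz":-5,"roll":-75.3,"gripper":0.3},
    {"tx":48,"ty":-28,"tz":-5,"roll":-75.3,"gripper":0.3},
    {"tx":48,"ty":-28,"tz":-5,"roll":-75.3,"gripper":0.3}
  ]
}}

```text
time_s: 2.8
ee_pos: [0.5465, -0.0673, 0.2821]
eef_rot: [179.9, 0.0, 97.7]
force: [-0.6, 0.4, 0.9]
opening: 0.352
gripper_force: 0.0
```

```bash
python3 - <<'E'
from h import *
c=snap('wrist','w2.png');print(c['xyz'])
o=robot.get_obs();print(o['ee_pos'],o['eef_rot'],o['time_s'],o['q'],o['opening'],o['force'])
J=lambda x,y,z:np.r_[np.array([.5667,-.0055])+np.array([[.991,-.1347],[.1347,.991]])@[x,y],z]
for p in ((-.09,.110,.008),(-.09,-.055,.008),(.065,-.055,.008),(.065,.110,.008),(.05,-.015,.038),(.05,.105,.038)): print(p,proj(c,J(*p)))
E
```

```text
[0.53506828 0.01787525 0.42561852]
[ 0.54644444 -0.06734894  0.28214485] [1.79928186e+02 4.31766688e-02 9.76480059e+01] 2.85 [-1.93457802e+01  2.00847860e+01  6.85952809e+01 -5.87830004e-03
  9.12363453e+01 -2.69939444e+01] 0.34928508848873707 [-0.90768734 -0.83341512  0.11228209]
(-0.09, 0.11, 0.008) [223.47102889  15.54760055]
(-0.09, -0.055, 0.008) [230.83391766 161.83404645]
(0.065, -0.055, 0.008) [351.46188349 161.70389404]
(0.065, 0.11, 0.008) [362.07325991  15.49337933]
(0.05, -0.015, 0.038) [346.41116517 132.55196618]
(0.05, 0.105, 0.038) [354.14358365  14.47294144]
```

View pics/w2.png

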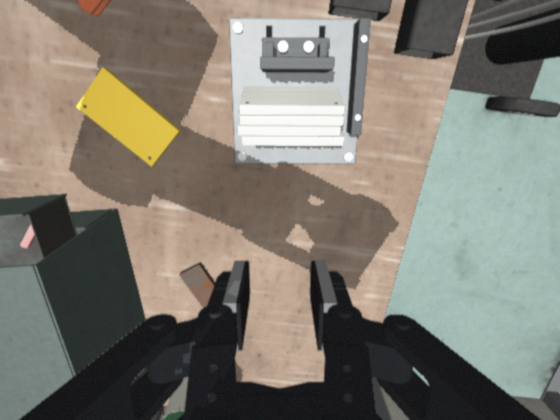

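Wrist view: base corners at (231,17), (236,163), (355,163) and (367,17), with the backstop at (260–335,57–70). The fence runs along column 358, and the plates are at (240–345,88–147). The only look-alike is the yellow plate at (128,117). The ones meant are the four bare grey plates in the jig, by both colour and position. I'll refine the jig pose.

```bash
python3 - <<'E'
from h import *
from scipy.optimize import least_squares
c=snap('wrist')
g=cv2.cvtColor(c['image'],cv2.COLOR_RGB2GRAY)
p=np.array([[231,18],[236,163],[355,163],[367,18]],np.float32).reshape(-1,1,2)
q=cv2.cornerSubPix(g,p.copy(),(4,4),(-1,-1),(3,30,.01)).reshape(-1,2);print(q)
X=[(-.09,.110),(-.09,-.055),(.065,-.055),(.065,.110)]
def w(s,x,y,z): C,S=np.cos(s[2]),np.sin(s[2]);return [s[0]+C*x-S*y,s[1]+S*x+C*y,z]
f=lambda s:np.concatenate([proj(c,w(s,*x,.008))-u for x,u in zip(X,q)])
r=least_squares(f,[.57,0,.13]);s=r.x;print(s,np.degrees(s[2]),r.fun.round(1))
C,S=np.cos(s[2]),np.sin(s[2])
def inv(P): d=P[:2]-s[:2];return (np.array([C*d[0]+S*d[1],-S*d[0]+C*d[1]])*1000).round(1)
for n,u,v,z in (('p4footL',245,88,.008),('p4footR',341,88,.008),('fence',353,100,.038),('bs top 57',300,57,.06),('bs 70',300,70,.06),('bs bottom 70',300,70,.008),('bsL',260,65,.06),('bsR',335,65,.06)): print(n,inv(atz(c,u,v,z)))
print('tcp jig',inv(robot.get_obs()['ee_pos']))
cr=cv2.resize(c['image'][10:170,225:375,::-1],None,fx=3.7,fy=3.7,interpolation=2);cv2.imwrite('pics/w3.png',cr)
E
```

```text
[[229.46458   18.657635]
 [237.83607  160.62108 ]
 [352.60434  161.40735 ]
 [370.85333   19.61928 ]]
[ 0.57347147 -0.00669565  0.1221406 ] 6.99814081261072 [ 1.2 -2.1 -2.4  1.9  3.2  2.5 -1.9 -1.2]
p4footL [-75.7  35.1]
p4footR [39.1 36.5]
fence [48.2 23.5]
bs top 57 [-14.   64.6]
bs 70 [-13.6  52.4]
bs bottom 70 [-10.6  55.7]
bsL [-54.8  56.6]
bsR [22.  57.6]
tcp jig [-34.2 -56.8]
```

View pics/w3.png

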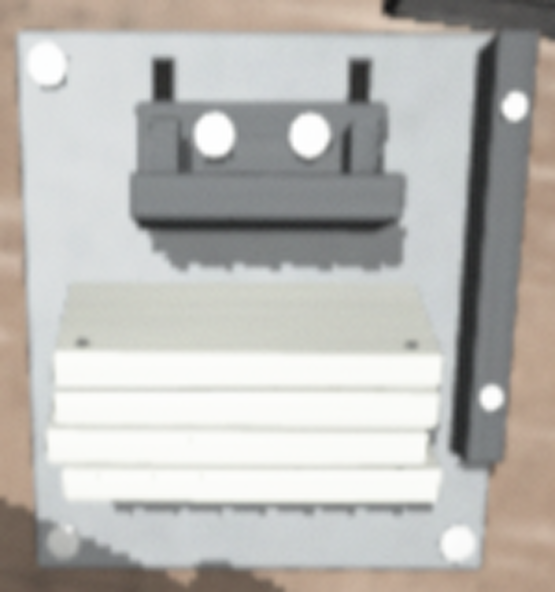

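The crop shows the four leaning plates at rows 285–500, their right ends ragged (about 428–441) and short of the fence at about 460. The backstop face is near row 225. I'll refit with corners read by eye, excluding the top-right one that the fence covers.

```bash
python3 - <<'E'
from h import *
from scipy.optimize import least_squares
c=snap('wrist')
X=[(-.09,.110),(-.09,-.055),(.065,-.055)];q=np.array([(229.9,18.6),(235.8,163.2),(355.3,163.2)])
def w(s,x,y,z): C,S=np.cos(s[2]),np.sin(s[2]);return [s[0]+C*x-S*y,s[1]+S*x+C*y,z]
f=lambda s:np.concatenate([proj(c,w(s,*x,.008))-u for x,u in zip(X,q)])
r=least_squares(f,[.57,0,.13]);s=r.x;print(s,np.degrees(s[2]),r.fun.round(1))
C,S=np.cos(s[2]),np.sin(s[2])
def inv(P): d=P[:2]-s[:2];return (np.array([C*d[0]+S*d[1],-S*d[0]+C*d[1]])*1000).round(1)
k=lambda u,v:(225+u/3.7,10+v/3.7)
for n,u,v,z in (('p4footL',70,285,.008),('p4footR',418,285,.008),('p4topL',56,350,.064),('p4topR',441,350,.064),('p1topL',62,500,.064),('p1topR',437,500,.064),('bsface top',270,222,.058),('bsL',132,200,.06),('bsR',404,200,.06),('fenceend',495,465,.038),('fence in top',488,60,.038)): print(n,inv(atz(c,*k(u,v),z)))
o=robot.get_obs();print('tcp jig',inv(o['ee_pos']),o['ee_pos'],o['eef_rot'],o['time_s'])
E
```

```text
[ 0.57316569 -0.00712403  0.13193244] 7.55917174044434 [-0.5 -0.7 -0.2  0.4  0.7  0.6]
p4footL [-76.2  37.4]
p4footR [36.1 37.7]
p4topL [-75.2  19.1]
p4topR [34.2 19.3]
p1topL [-75.  -23.2]
p1topR [ 35.9 -23. ]
bsface top [-14.8  53.1]
bsL [-53.1  58.5]
bsR [22.1 58.7]
fenceend [ 58.4 -15.8]
fence in top [47.2 96.9]
tcp jig [-34.4 -56. ] [ 0.54645789 -0.0671649   0.28192112] [1.79949515e+02 2.91478114e-02 9.76574114e+01] 2.95
```

Call:
{"name": "step_arm", "arguments": {
  "targets": [
    {"tx":0,"ty":0.7,"tz":5,"roll":0,"gripper":0.6},
    {"tx":0,"ty":1.4,"tz":10,"roll":0,"gripper":0.6},
    {"tx":0,"ty":1.4,"tz":15,"roll":0,"gripper":0.6},
    {"tx":0,"ty":1.4,"tz":20,"roll":0,"gripper":0.6},
    {"tx":0,"ty":1.4,"tz":23,"roll":0,"gripper":0.6},
    {"tx":0,"ty":1.4,"tz":25,"roll":0,"gripper":0.6},
    {"tx":0,"ty":1.4,"tz":26,"roll":0,"gripper":0.6},
    {"tx":0,"ty":1.4,"tz":26.7,"roll":0,"gripper":0.6},
    {"tx":0,"ty":1.4,"tz":26.7,"roll":0,"gripper":0.6},
    {"tx":0.5,"ty":1.4,"tz":26.7,"roll":0,"gripper":0.6},
    {"tx":1.0,"ty":1.4,"tz":26.7,"roll":0,"gripper":0.6},
    {"tx":1.0,"ty":1.4,"tz":26.7,"roll":0,"gripper":0.6}
  ]
}}

```text
time_s: 4.45
ee_pos: [0.5593, -0.0539, 0.0146]
eef_rot: [180.0, 0.0, 97.8]
force: [-0.3, -0.4, -0.1]
opening: 0.199
gripper_force: 0.0
```

Call:
{"name": "step_arm", "arguments": {
  "targets": [
    {"tx":0.2,"ty":0,"tz":0,"roll":0,"gripper":0.6},
    {"tx":0.4,"ty":0,"tz":0,"roll":0,"gripper":0.6},
    {"tx":0.6,"ty":0,"tz":0,"roll":0,"gripper":0.6},
    {"tx":0.8,"ty":0,"tz":0,"roll":0,"gripper":0.6},
    {"tx":1.0,"ty":0,"tz":0,"roll":0,"gripper":0.6},
    {"tx":1.15,"ty":0,"tz":0,"roll":0,"gripper":0.6},
    {"tx":1.3,"ty":0,"tz":0,"roll":0,"gripper":0.6},
    {"tx":1.45,"ty":0,"tz":0,"roll":0,"gripper":0.6},
    {"tx":1.6,"ty":0,"tz":0,"roll":0,"gripper":0.6},
    {"tx":1.6,"ty":0,"tz":0,"roll":0,"gripper":0.6}
  ]
}}

```text
time_s: 5.7
ee_pos: [0.557, -0.0385, 0.0143]
eef_rot: [-180.0, -0.0, 97.8]
force: [-0.3, -0.2, -0.1]
opening: 0.204
gripper_force: 0.0
```

Call:
{"name": "step_arm", "arguments": {
  "targets": [
    {"tx":0.15,"ty":0,"tz":0,"roll":0,"gripper":0.6},
    {"tx":0.3,"ty":0,"tz":0,"roll":0,"gripper":0.6},
    {"tx":0.45,"ty":0,"tz":0,"roll":0,"gripper":0.6},
    {"tx":0.6,"ty":0,"tz":0,"roll":0,"gripper":0.6},
    {"tx":0.75,"ty":0,"tz":0,"roll":0,"gripper":0.6},
    {"tx":0.9,"ty":0,"tz":0,"roll":0,"gripper":0.6},
    {"tx":1.05,"ty":0,"tz":0,"roll":0,"gripper":0.6},
    {"tx":1.2,"ty":0,"tz":0,"roll":0,"gripper":0.6},
    {"tx":1.2,"ty":0,"tz":0,"roll":0,"gripper":0.6}
  ]
}}

```text
time_s: 6.82
ee_pos: [0.5554, -0.0266, 0.0143]
eef_rot: [-180.0, -0.0, 97.8]
force: [-0.6, -0.1, -0.6]
opening: 0.201
gripper_force: 0.0
```

```bash
python3 - <<'E'
from h import *
a=snap('scene');b=snap('side');w=snap('wrist')
A=cv2.resize(a['image'][175:245,215:315,::-1],(560,392),interpolation=2)
B=cv2.resize(b['image'][185:265,205:315,::-1],(540,392),interpolation=2)
A=cv2.resize(A,(400,280));B=cv2.resize(B,(400,291))[:280]
W=cv2.resize(w['image'][:,:,::-1],(400,300))
cv2.imwrite('pics/c1.png',np.vstack([np.hstack([A,B]),np.hstack([W,W*0])]))
o=robot.get_obs();print(o['time_s'],o['force'],o['ee_pos'])
E
```

```text
6.975 [-0.13807571 -0.54866607 -0.2939637 ] [ 0.55550029 -0.02670935  0.01434888]
```

View pics/c1.png

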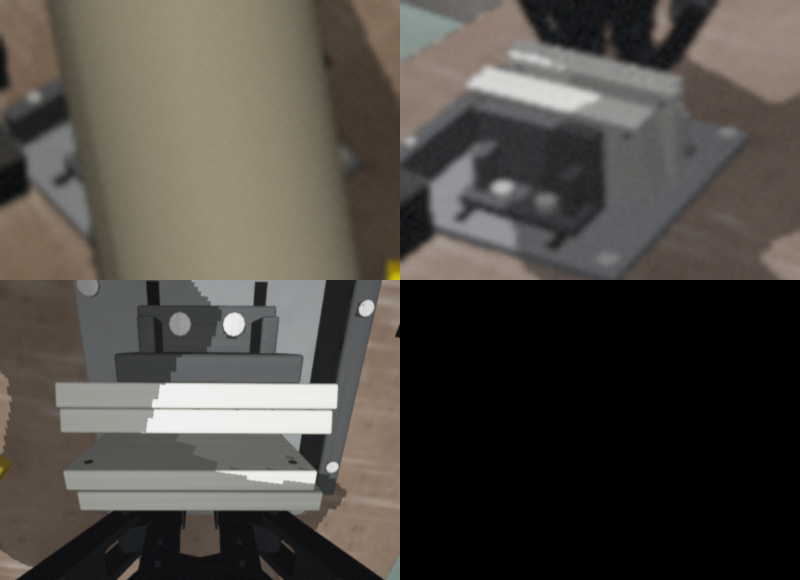

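The side and wrist crops show plates 3 and 4 tipped past upright and resting toward the backstop (wrist panel rows 385–432). Plates 1 and 2 are nearly upright at the fingers (rows 470–510). I'll keep pushing with the fingertips low so the feet slide in.

Call:
{"name": "step_arm", "arguments": {
  "targets": [
    {"tx":0.1,"ty":0,"tz":0,"roll":0,"gripper":0.6},
    {"tx":0.2,"ty":0,"tz":0,"roll":0,"gripper":0.6},
    {"tx":0.3,"ty":0,"tz":0,"roll":0,"gripper":0.6},
    {"tx":0.4,"ty":0,"tz":0,"roll":0,"gripper":0.6},
    {"tx":0.5,"ty":0,"tz":0,"roll":0,"gripper":0.6},
    {"tx":0.6,"ty":0,"tz":0,"roll":0,"gripper":0.6},
    {"tx":0.7,"ty":0,"tz":0,"roll":0,"gripper":0.6},
    {"tx":0.8,"ty":0,"tz":0,"roll":0,"gripper":0.6},
    {"tx":0.8,"ty":0,"tz":0,"roll":0,"gripper":0.6}
  ]
}}

```text
time_s: 8.1
ee_pos: [0.5545, -0.0188, 0.0144]
eef_rot: [180.0, 0.0, 97.7]
force: [1.1, -2.6, 1.0]
opening: 0.198
gripper_force: 1.2
```

Call:
{"name": "step_arm", "arguments": {
  "targets": [
    {"tx":0.1,"ty":0,"tz":0,"roll":0,"gripper":0.6},
    {"tx":0.2,"ty":0,"tz":0,"roll":0,"gripper":0.6},
    {"tx":0.3,"ty":0,"tz":0,"roll":0,"gripper":0.6},
    {"tx":0.4,"ty":0,"tz":0,"roll":0,"gripper":0.6},
    {"tx":0.4,"ty":0,"tz":0,"roll":0,"gripper":0.6}
  ]
}}

```text
time_s: 8.72
ee_pos: [0.5538, -0.0147, 0.0143]
eef_rot: [180.0, -0.0, 97.8]
force: [0.7, -3.0, 1.5]
opening: 0.201
gripper_force: 1.1
```

Call:
{"name": "step_arm", "arguments": {
  "targets": [
    {"tx":0.1,"ty":0,"tz":0,"roll":0,"gripper":0.6},
    {"tx":0.2,"ty":0,"tz":0,"roll":0,"gripper":0.6},
    {"tx":0.3,"ty":0,"tz":0,"roll":0,"gripper":0.6},
    {"tx":0.3,"ty":0,"tz":0,"roll":0,"gripper":0.6}
  ]
}}

```text
time_s: 9.22
ee_pos: [0.5534, -0.0117, 0.0143]
eef_rot: [-180.0, -0.0, 97.8]
force: [0.4, -1.5, 1.7]
opening: 0.199
gripper_force: 0.9
```

Call:
{"name": "step_arm", "arguments": {
  "targets": [
    {"tx":0.1,"ty":0,"tz":0,"roll":0,"gripper":0.6},
    {"tx":0.2,"ty":0,"tz":0,"roll":0,"gripper":0.6},
    {"tx":0.2,"ty":0,"tz":0,"roll":0,"gripper":0.6}
  ]
}}

```text
time_s: 9.6
ee_pos: [0.5531, -0.0099, 0.0143]
eef_rot: [-180.0, 0.0, 97.7]
force: [0.7, -3.6, 1.6]
opening: 0.198
gripper_force: 0.7
```

```bash
python3 - <<'E'
from h import *
w=snap('wrist');b=snap('side')
W=w['image'][60:420,80:480,::-1]
B=cv2.resize(b['image'][185:265,205:315,::-1],(495,360),interpolation=2)[:,:400]
cv2.imwrite('pics/c2.png',np.hstack([W,B]))
o=robot.get_obs();print(o['time_s'],o['force'],o['ee_pos'])
E
```

```text
9.7 [ 0.69709354 -3.95941112  0.75238045] [ 0.55310968 -0.00993403  0.01427156]
```

View pics/c2.png

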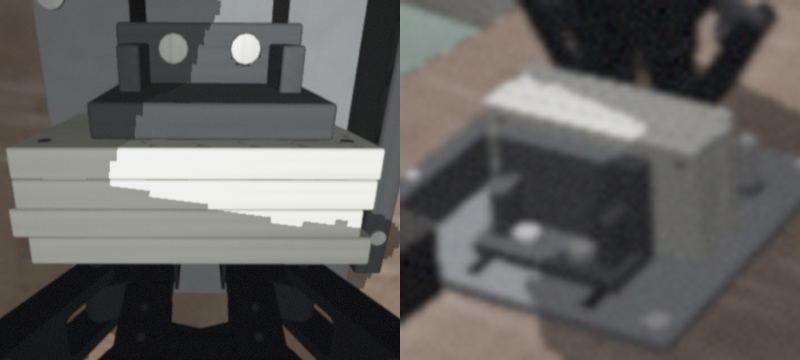

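The pack now looks closed face to face and upright, just short of or at the backstop (wrist crop rows 148–262). I'll press on in small steps to about 15 N.

Call:
{"name": "step_arm", "arguments": {
  "targets": [
    {"tx":0.05,"ty":0,"tz":0,"roll":0,"gripper":0.6},
    {"tx":0.1,"ty":0,"tz":0,"roll":0,"gripper":0.6},
    {"tx":0.1,"ty":0,"tz":0,"roll":0,"gripper":0.6}
  ]
}}

```text
time_s: 10.07
ee_pos: [0.5531, -0.0098, 0.0143]
eef_rot: [-180.0, 0.1, 97.7]
force: [-1.5, -8.9, 0.4]
opening: 0.198
gripper_force: 1.0
```

Call:
{"name": "step_arm", "arguments": {
  "targets": [
    {"tx":0.05,"ty":0,"tz":0,"roll":0,"gripper":0.6},
    {"tx":0.1,"ty":0,"tz":0,"roll":0,"gripper":0.6},
    {"tx":0.1,"ty":0,"tz":0,"roll":0,"gripper":0.6}
  ]
}}

```text
time_s: 10.45
ee_pos: [0.5531, -0.0098, 0.0143]
eef_rot: [-180.0, 0.2, 97.7]
force: [-1.2, -15.0, 0.4]
opening: 0.201
gripper_force: 1.2
```

Call:
{"name": "step_arm", "arguments": {
  "targets": [
    {"tx":0,"ty":0,"tz":0,"roll":0,"gripper":0.6},
    {"tx":0,"ty":0,"tz":0,"roll":0,"gripper":0.6},
    {"tx":0,"ty":0,"tz":0,"roll":0,"gripper":0.6},
    {"tx":0,"ty":0,"tz":0,"roll":0,"gripper":0.6},
    {"tx":0,"ty":0,"tz":0,"roll":0,"gripper":0.6},
    {"tx":0,"ty":0,"tz":0,"roll":0,"gripper":0.6},
    {"tx":0,"ty":0,"tz":0,"roll":0,"gripper":0.6},
    {"tx":0,"ty":0,"tz":0,"roll":0,"gripper":0.6}
  ]
}}

```text
time_s: 11.45
ee_pos: [0.5531, -0.0097, 0.0143]
eef_rot: [-180.0, 0.2, 97.7]
force: [-0.9, -15.1, -0.7]
opening: 0.202
gripper_force: 1.2
```

Call:
{"name": "step_arm", "arguments": {
  "targets": [
    {"tx":-0.1,"ty":0,"tz":0,"roll":0,"gripper":0.6},
    {"tx":-0.2,"ty":0,"tz":0,"roll":0,"gripper":0.6},
    {"tx":-0.4,"ty":0,"tz":0,"roll":0,"gripper":0.6},
    {"tx":-0.8,"ty":0,"tz":0,"roll":0,"gripper":0.6},
    {"tx":-1.5,"ty":0,"tz":0,"roll":0,"gripper":0.6},
    {"tx":-2.5,"ty":0,"tz":0,"roll":0,"gripper":0.6},
    {"tx":-5.5,"ty":0,"tz":0,"roll":0,"gripper":0.6},
    {"tx":-6,"ty":0,"tz":-2,"roll":0,"gripper":0.6},
    {"tx":-6,"ty":0,"tz":-8,"roll":0,"gripper":0.6},
    {"tx":-6,"ty":0,"tz":-11,"roll":0,"gripper":0.8},
    {"tx":-6,"ty":0,"tz":-11,"roll":0,"gripper":0.8}
  ]
}}

```text
time_s: 12.82
ee_pos: [0.5619, -0.0681, 0.1266]
eef_rot: [179.7, 0.1, 97.7]
force: [-0.5, -0.6, -0.6]
opening: 0.097
gripper_force: 0.0
```

Call:
{"name": "step_arm", "arguments": {
  "targets": [
    {"tx":2,"ty":-4,"tz":0,"roll":20,"gripper":0.8},
    {"tx":5,"ty":-8.6,"tz":0,"roll":90.1,"gripper":0.8},
    {"tx":9,"ty":-8.6,"tz":0,"roll":90.1,"gripper":0.8},
    {"tx":9,"ty":-8.6,"tz":0,"roll":90.1,"gripper":0.8},
    {"tx":9,"ty":-8.6,"tz":0,"roll":90.1,"gripper":0.8},
    {"tx":9,"ty":-8.6,"tz":0,"roll":90.1,"gripper":0.8},
    {"tx":9,"ty":-8.6,"tz":0,"roll":90.1,"gripper":0.8},
    {"tx":9,"ty":-8.6,"tz":0,"roll":90.1,"gripper":0.8},
    {"tx":9,"ty":-8.6,"tz":0,"roll":90.1,"gripper":0.8},
    {"tx":9,"ty":-8.6,"tz":0,"roll":90.1,"gripper":0.8},
    {"tx":9,"ty":-8.6,"tz":0,"roll":90.1,"gripper":0.8},
    {"tx":9,"ty":-8.6,"tz":0,"roll":90.1,"gripper":0.8}
  ]
}}

```text
time_s: 14.32
ee_pos: [0.4636, 0.0102, 0.1241]
eef_rot: [-180.0, 0.0, 7.7]
force: [-0.1, 0.3, 0.3]
opening: 0.103
gripper_force: 0.0
```

```bash
python3 - <<'E'
from h import *
c=snap('wrist');W=c['image'][:,:,::-1]
cv2.imwrite('pics/c3.png',W)
s=[.57317,-.00712,.13193];C,S=np.cos(s[2]),np.sin(s[2])
def inv(P): d=P[:2]-s[:2];return (np.array([C*d[0]+S*d[1],-S*d[0]+C*d[1]])*1000).round(1)
o=robot.get_obs();print(o['time_s'],o['force'],o['ee_pos'],o['eef_rot'],inv(o['ee_pos']))
E
```

```text
14.375 [ 0.44893689  0.78195103 -1.20901967] [0.46359442 0.01022911 0.12418257] [-1.79994670e+02  1.34131377e-02  7.68377015e+00] [-106.3   31.6]
```

View pics/c3.png

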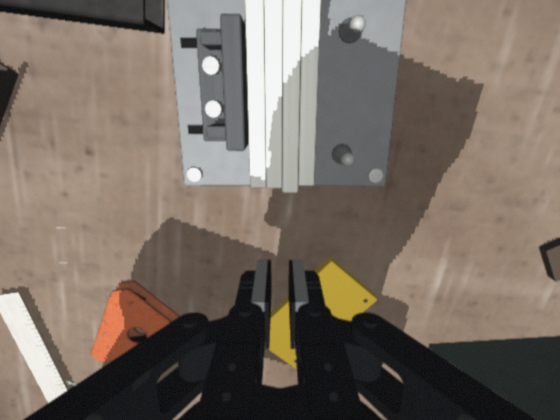

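The wrist view shows the pack upright and closed against the backstop (cols 250–318, with the backstop edge at 246). The near ends are ragged at rows 182–192, and the pack centre is about 2 mm right of the tool. I'll go down and push toward the fence.

Call:
{"name": "step_arm", "arguments": {
  "targets": [
    {"tx":0,"ty":0.2,"tz":4,"roll":0.1,"gripper":0.8},
    {"tx":0,"ty":0.2,"tz":8,"roll":0.1,"gripper":0.8},
    {"tx":0,"ty":0.2,"tz":10,"roll":0.1,"gripper":0.8},
    {"tx":0.3,"ty":0.2,"tz":10,"roll":0.1,"gripper":0.8},
    {"tx":0.6,"ty":0.2,"tz":10,"roll":0.1,"gripper":0.8},
    {"tx":0.9,"ty":0.2,"tz":10,"roll":0.1,"gripper":0.8},
    {"tx":1.1,"ty":0.2,"tz":10,"roll":0.1,"gripper":0.8},
    {"tx":1.3,"ty":0.2,"tz":10,"roll":0.1,"gripper":0.8},
    {"tx":1.5,"ty":0.2,"tz":10,"roll":0.1,"gripper":0.8},
    {"tx":1.6,"ty":0.2,"tz":10,"roll":0.1,"gripper":0.8},
    {"tx":1.6,"ty":0.2,"tz":10,"roll":0.1,"gripper":0.8}
  ]
}}

```text
time_s: 15.75
ee_pos: [0.4798, 0.0104, 0.0243]
eef_rot: [-180.0, 0.0, 7.5]
force: [-0.4, -0.1, -0.2]
opening: 0.103
gripper_force: 0.0
```

Call:
{"name": "step_arm", "arguments": {
  "targets": [
    {"tx":0.15,"ty":0,"tz":0,"roll":0,"gripper":0.8},
    {"tx":0.3,"ty":0,"tz":0,"roll":0,"gripper":0.8},
    {"tx":0.45,"ty":0,"tz":0,"roll":0,"gripper":0.8},
    {"tx":0.6,"ty":0,"tz":0,"roll":0,"gripper":0.8},
    {"tx":0.7,"ty":0,"tz":0,"roll":0,"gripper":0.8},
    {"tx":0.8,"ty":0,"tz":0,"roll":0,"gripper":0.8},
    {"tx":0.8,"ty":0,"tz":0,"roll":0,"gripper":0.8}
  ]
}}

```text
time_s: 16.62
ee_pos: [0.4879, 0.0114, 0.0243]
eef_rot: [180.0, -0.0, 7.5]
force: [-1.8, 0.1, -0.1]
opening: 0.1
gripper_force: 0.0
```

Call:
{"name": "step_arm", "arguments": {
  "targets": [
    {"tx":0.1,"ty":0,"tz":0,"roll":0,"gripper":0.8},
    {"tx":0.2,"ty":0,"tz":0,"roll":0,"gripper":0.8},
    {"tx":0.3,"ty":0,"tz":0,"roll":0,"gripper":0.8},
    {"tx":0.4,"ty":0,"tz":0,"roll":0,"gripper":0.8},
    {"tx":0.5,"ty":0,"tz":0,"roll":0,"gripper":0.8},
    {"tx":0.6,"ty":0,"tz":0,"roll":0,"gripper":0.8},
    {"tx":0.7,"ty":0,"tz":0,"roll":0,"gripper":0.8},
    {"tx":0.7,"ty":0,"tz":0,"roll":0,"gripper":0.8}
  ]
}}

```text
time_s: 17.62
ee_pos: [0.4946, 0.0124, 0.0243]
eef_rot: [-180.0, 0.0, 7.6]
force: [-2.1, -0.8, 0.2]
opening: 0.101
gripper_force: 0.0
```

Call:
{"name": "step_arm", "arguments": {
  "targets": [
    {"tx":0.08,"ty":0,"tz":0,"roll":0,"gripper":0.8},
    {"tx":0.16,"ty":0,"tz":0,"roll":0,"gripper":0.8},
    {"tx":0.2,"ty":0,"tz":0,"roll":0,"gripper":0.8},
    {"tx":0.2,"ty":0,"tz":0,"roll":0,"gripper":0.8}
  ]
}}

```text
time_s: 18.12
ee_pos: [0.4946, 0.0128, 0.024]
eef_rot: [-179.9, 0.3, 7.6]
force: [-11.2, -1.8, 3.7]
opening: 0.098
gripper_force: 0.0
```

Call:
{"name": "step_arm", "arguments": {
  "targets": [
    {"tx":0.05,"ty":0,"tz":0,"roll":0,"gripper":0.8},
    {"tx":0.1,"ty":0,"tz":0,"roll":0,"gripper":0.8},
    {"tx":0.1,"ty":0,"tz":0,"roll":0,"gripper":0.8}
  ]
}}

```text
time_s: 18.5
ee_pos: [0.4945, 0.013, 0.0238]
eef_rot: [-179.9, 0.4, 7.6]
force: [-15.7, -4.0, 5.9]
opening: 0.099
gripper_force: 0.0
```

Hard stop at the fence, with about 15 N on the ends. I'll back off slightly and press again with small turns both ways, so each of the four ends is driven home.

Call:
{"name": "step_arm", "arguments": {
  "targets": [
    {"tx":0,"ty":0,"tz":0,"roll":0,"gripper":0.8},
    {"tx":-0.3,"ty":0,"tz":0,"roll":0,"gripper":0.8},
    {"tx":-0.45,"ty":0,"tz":0,"roll":2,"gripper":0.8},
    {"tx":-0.35,"ty":0,"tz":0,"roll":2,"gripper":0.8},
    {"tx":-0.25,"ty":0,"tz":0,"roll":2,"gripper":0.8},
    {"tx":-0.18,"ty":0,"tz":0,"roll":2,"gripper":0.8},
    {"tx":-0.12,"ty":0,"tz":0,"roll":2,"gripper":0.8},
    {"tx":-0.12,"ty":0,"tz":0,"roll":2,"gripper":0.8}
  ]
}}

```text
time_s: 19.5
ee_pos: [0.4943, 0.0129, 0.0238]
eef_rot: [-179.9, 0.3, 5.6]
force: [-10.1, -2.2, 3.4]
opening: 0.103
gripper_force: 0.0
```

Call:
{"name": "step_arm", "arguments": {
  "targets": [
    {"tx":-0.2,"ty":0,"tz":0,"roll":0,"gripper":0.8},
    {"tx":-0.35,"ty":0,"tz":0,"roll":-2,"gripper":0.8},
    {"tx":-0.3,"ty":0,"tz":0,"roll":-4,"gripper":0.8},
    {"tx":-0.2,"ty":0,"tz":0,"roll":-4,"gripper":0.8},
    {"tx":-0.1,"ty":0,"tz":0,"roll":-4,"gripper":0.8},
    {"tx":0,"ty":0,"tz":0,"roll":-4,"gripper":0.8},
    {"tx":0,"ty":0,"tz":0,"roll":-4,"gripper":0.8}
  ]
}}

```text
time_s: 20.38
ee_pos: [0.4943, 0.0128, 0.0239]
eef_rot: [-179.9, 0.3, 9.5]
force: [-9.5, -1.3, 4.6]
opening: 0.103
gripper_force: 0.0
```

Call:
{"name": "step_arm", "arguments": {
  "targets": [
    {"tx":-0.1,"ty":0,"tz":0,"roll":0,"gripper":0.8},
    {"tx":-0.25,"ty":0,"tz":0,"roll":0,"gripper":0.8},
    {"tx":-0.6,"ty":0,"tz":0,"roll":0,"gripper":0.8},
    {"tx":-1.5,"ty":0,"tz":0,"roll":1,"gripper":0.8},
    {"tx":-3,"ty":0,"tz":0,"roll":1.9,"gripper":0.8},
    {"tx":-3.3,"ty":0,"tz":-2,"roll":1.9,"gripper":0.8},
    {"tx":-3.3,"ty":0,"tz":-6,"roll":1.9,"gripper":0.8},
    {"tx":-3.3,"ty":0,"tz":-11,"roll":1.9,"gripper":0.6},
    {"tx":-3.3,"ty":0,"tz":-11,"roll":1.9,"gripper":0.6},
    {"tx":-3.3,"ty":0,"tz":-11,"roll":1.9,"gripper":0.6}
  ]
}}

```text
time_s: 21.62
ee_pos: [0.4633, 0.0072, 0.1338]
eef_rot: [-180.0, 0.0, 7.6]
force: [0.4, -0.5, 0.1]
opening: 0.201
gripper_force: 0.0
```

```bash
python3 - <<'E'
from h import *
c=snap('wrist','d1.png')
s=[.57317,-.00712,.13193];C,S=np.cos(s[2]),np.sin(s[2])
def inv(P): d=P[:2]-s[:2];return (np.array([C*d[0]+S*d[1],-S*d[0]+C*d[1]])*1000).round(1)
o=robot.get_obs();print(o['time_s'],o['force'],o['ee_pos'],o['eef_rot'],inv(o['ee_pos']))
g=cv2.cvtColor(c['image'],cv2.COLOR_RGB2GRAY).astype(int)
for col in range(236,330,4):
    d=g[100:215,col]; print(col, ' '.join(map(str,d[40:115:4])))
E
```

```text
21.675 [0.00476195 0.63710098 0.53201981] [0.46310072 0.0072343  0.13331223] [-1.79958428e+02  1.05574359e-01  7.62605386e+00] [-107.2   28.7]
236 115 113 174 179 180 180 178 178 179 181 165 139 135 132 131 134 131 131 130
240 90 91 174 178 179 179 178 179 181 181 167 149 148 145 139 141 143 142 142
244 130 182 183 177 174 179 180 180 180 181 167 156 159 156 153 147 146 144 141
248 245 245 246 245 245 207 178 178 179 179 162 140 139 142 143 141 143 142 139
252 245 244 245 245 245 214 174 179 179 180 161 132 134 140 143 141 143 140 135
256 245 245 245 245 245 212 174 177 180 178 162 133 131 139 140 140 139 142 141
260 183 194 206 213 219 147 101 115 179 181 166 157 159 159 151 148 146 146 143
264 245 245 245 245 245 190 102 104 163 182 164 149 143 148 145 144 141 141 135
268 245 245 245 245 245 188 102 101 125 180 165 135 137 134 132 135 104 82 81
272 243 244 238 235 203 146 102 103 103 174 159 132 129 88 77 82 80 80 76
276 149 148 150 148 146 119 103 103 103 117 100 84 81 83 84 85 85 83 86
280 182 182 182 181 181 175 104 102 100 100 96 85 83 85 85 88 88 89 90
284 179 179 178 178 178 171 104 100 101 99 94 85 85 88 94 98 103 106 100
288 178 176 177 177 177 171 103 101 102 101 94 85 91 93 95 94 93 91 87
292 143 141 137 132 127 123 102 102 102 100 96 83 83 84 83 85 84 83 82
296 184 182 182 182 180 124 100 101 98 101 97 81 83 83 85 85 90 88 89
300 180 178 178 177 178 123 98 98 100 100 96 84 84 85 87 85 85 85 86
304 178 177 175 174 175 122 100 99 98 99 97 79 82 82 83 84 82 82 87
308 163 157 153 149 149 115 99 100 101 98 96 81 82 85 84 87 80 81 85
312 100 101 99 101 100 100 102 101 102 101 96 81 80 82 82 83 82 81 82
316 101 101 98 100 100 99 100 100 104 101 95 81 82 83 83 83 85 84 85
320 101 100 102 101 100 100 99 101 99 100 94 84 83 84 85 85 83 86 86
324 103 99 99 100 99 102 102 100 99 97 95 83 83 84 85 86 86 83 83
328 100 85 59 66 73 101 101 100 98 97 95 85 82 84 83 85 85 80 82
```

The near ends now all line up at row 160, within under half a pixel. I'll go to the front for an overhead check of the fence and backstop contact.

Call:
{"name": "step_arm", "arguments": {
  "targets": [
    {"tx":2,"ty":2,"tz":-4,"roll":-10,"gripper":0.6},
    {"tx":10.2,"ty":7.9,"tz":-4,"roll":-90,"gripper":0.6},
    {"tx":10.2,"ty":7.9,"tz":-4,"roll":-90,"gripper":0.6},
    {"tx":10.2,"ty":7.9,"tz":-4,"roll":-90,"gripper":0.6},
    {"tx":10.2,"ty":7.9,"tz":-4,"roll":-90,"gripper":0.6},
    {"tx":10.2,"ty":7.9,"tz":-4,"roll":-90,"gripper":0.6},
    {"tx":10.2,"ty":7.9,"tz":-4,"roll":-90,"gripper":0.6},
    {"tx":10.2,"ty":7.9,"tz":-4,"roll":-90,"gripper":0.6},
    {"tx":10.2,"ty":7.9,"tz":-4,"roll":-90,"gripper":0.6},
    {"tx":10.2,"ty":7.9,"tz":-4,"roll":-90,"gripper":0.6},
    {"tx":10.2,"ty":7.9,"tz":-4,"roll":-90,"gripper":0.6},
    {"tx":10.2,"ty":7.9,"tz":-4,"roll":-90,"gripper":0.6}
  ]
}}

```text
time_s: 23.18
ee_pos: [0.5754, -0.0576, 0.174]
eef_rot: [-180.0, -0.0, 97.6]
force: [-0.1, -0.4, 0.4]
opening: 0.201
gripper_force: 0.0
```

```bash
python3 - <<'E'
from h import *
c=snap('wrist');b=snap('side')
W=c['image'][60:300,150:430,::-1]
D=cv2.imread('pics/d1.png')[0:200,200:360]
B=b['image'][185:265,205:315,::-1]
W=cv2.resize(W,(490,420),interpolation=2);
cv2.imwrite('pics/c4.png',np.hstack([cv2.resize(c['image'][60:360,150:430,::-1],(560,600),interpolation=2),np.vstack([cv2.resize(D,(240,300),interpolation=2),cv2.resize(B,(240,300),interpolation=2)])]))
o=robot.get_obs();print(o['time_s'],o['force'],o['ee_pos'],o['eef_rot'])
E
```

```text
23.275 [0.03515367 0.88215024 0.87986057] [ 0.57547672 -0.05755952  0.17420706] [-1.79992618e+02 -3.94766293e-03  9.76173547e+01]
```

View pics/c4.png

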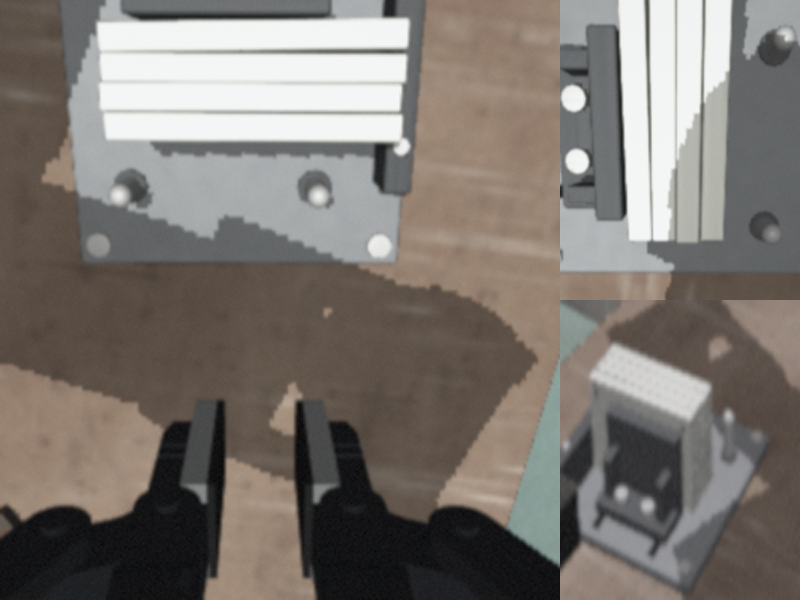

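The pack is upright and at the fence, but the seams between plates (rows 50, 82, 110) look slightly wider toward the fence end. The side push fanned the pack a little. I'll measure this in a rectified top view.

```bash
cat >> h.py <<'E'
S0=[.57317,-.00712,.13193]
def jig(x,y,z): C,S=np.cos(S0[2]),np.sin(S0[2]);return [S0[0]+C*x-S*y,S0[1]+S*x+C*y,z]
def top(c,z=.068,k=8):
    # rectified jig view, k px/mm, x -80..70, y 0..70
    src=[(-.08,.07),(.07,.07),(.07,0),(-.08,0)]
    H=cv2.getPerspectiveTransform(np.float32([proj(c,jig(*p,z)) for p in src]),np.float32([(0,0),(150*k,0),(150*k,70*k),(0,70*k)]))
    return cv2.warpPerspective(c['image'],H,(150*k,70*k),flags=cv2.INTER_CUBIC)
def measure(c,k=8):
    g=cv2.GaussianBlur(cv2.cvtColor(top(c,k=k),cv2.COLOR_RGB2GRAY),(0,0),2).astype(int)
    for X in (-50,-30,-10,10,30,45):
        col=g[:,(X+80)*k-8:(X+80)*k+8].mean(1)
        hi=col>170;e=np.flatnonzero(np.diff(hi.astype(int)));print('x',X,'y edges',[round(70-v/k,1) for v in e])
        lo=[i for i in range(5,len(col)-5) if col[i]==col[i-5:i+6].min() and 100<i<500];print('    minima',[(round(70-i/k,1),int(col[i])) for i in lo])
    for Y in range(10,52,2):
        row=g[(70-Y)*k-4:(70-Y)*k+4].mean(0);e=np.flatnonzero(np.diff((row>175).astype(int)));print('y',Y,[round(v/k-80,1) for v in e])
E
python3 - <<'E'
from h import *
c=snap('wrist');measure(c)
E
```

```text
x -50 y edges [np.float64(66.1), np.float64(52.1), np.float64(0.9)]
    minima [(57.4, 111), (54.1, 85), (49.1, 244), (49.0, 244), (48.0, 244), (47.9, 244), (47.8, 244), (45.9, 244), (45.8, 244), (43.8, 244), (41.5, 204), (38.6, 244), (38.5, 244), (38.4, 244), (36.2, 244), (36.1, 244), (35.2, 245), (35.1, 245), (35.0, 245), (34.9, 245), (34.8, 245), (34.6, 245), (34.5, 245), (34.4, 245), (31.2, 218), (28.6, 245), (28.5, 245), (28.4, 245), (27.5, 244), (27.4, 244), (27.2, 244), (27.1, 244), (26.4, 245), (26.2, 245), (26.1, 245), (26.0, 245), (25.9, 245), (25.8, 245), (25.6, 245), (25.5, 245), (25.4, 245), (25.2, 245), (25.1, 245), (25.0, 245), (24.9, 245), (24.8, 245), (24.6, 245), (24.5, 245), (24.4, 245), (24.2, 245), (24.1, 245), (20.9, 196), (18.2, 245), (18.1, 245), (18.0, 245), (17.9, 245), (17.8, 245), (17.6, 245), (17.5, 245), (17.4, 245), (17.2, 245), (17.1, 245), (17.0, 245), (16.9, 245), (16.8, 245), (16.6, 245), (16.5, 245), (16.4, 245), (15.6, 245), (15.5, 245), (15.4, 245), (15.2, 245), (15.1, 245), (15.0, 245), (14.9, 245), (14.8, 245), (14.6, 245), (14.5, 245), (14.4, 
[... 7982 characters left out ...]
6.5), np.float64(47.2)]
y 24 [np.float64(-66.5), np.float64(47.2)]
y 26 [np.float64(-67.9), np.float64(-67.4), np.float64(-66.9), np.float64(47.4)]
y 28 [np.float64(-67.5), np.float64(47.5)]
y 30 [np.float64(-69.4), np.float64(47.2)]
y 32 [np.float64(-69.1), np.float64(48.4)]
y 34 [np.float64(-67.6), np.float64(48.6)]
y 36 [np.float64(-67.2), np.float64(48.5)]
y 38 [np.float64(-66.8), np.float64(48.5)]
y 40 [np.float64(-65.5), np.float64(-62.9), np.float64(-62.1), np.float64(48.1)]
y 42 [np.float64(-65.4), np.float64(0.5)]
y 44 [np.float64(-63.6), np.float64(48.5)]
y 46 [np.float64(-62.5), np.float64(48.4)]
y 48 [np.float64(-61.8), np.float64(48.4)]
y 50 [np.float64(-61.6), np.float64(48.4)]
```

The rectified view shows plate 2 about 1 mm short of the other ends, and a seam of up to about 1.7 mm between plates 3 and 4 at the fence end. I'll press again at 15 N, centred on the backstop, then square the ends with shut fingers.

Call:
{"name": "step_arm", "arguments": {
  "targets": [
    {"tx":0,"ty":-1.05,"tz":5,"roll":0,"gripper":0.6},
    {"tx":0,"ty":-1.05,"tz":10,"roll":0,"gripper":0.6},
    {"tx":0,"ty":-1.05,"tz":13,"roll":0,"gripper":0.6},
    {"tx":0,"ty":-1.05,"tz":14.4,"roll":0,"gripper":0.6},
    {"tx":1,"ty":-1.05,"tz":14.4,"roll":0,"gripper":0.6},
    {"tx":2,"ty":-1.05,"tz":14.4,"roll":0,"gripper":0.6},
    {"tx":3,"ty":-1.05,"tz":14.4,"roll":0,"gripper":0.6},
    {"tx":4,"ty":-1.05,"tz":14.4,"roll":0,"gripper":0.6},
    {"tx":4.3,"ty":-1.05,"tz":14.4,"roll":0,"gripper":0.6},
    {"tx":4.5,"ty":-1.05,"tz":14.4,"roll":0,"gripper":0.6},
    {"tx":4.6,"ty":-1.05,"tz":14.4,"roll":0,"gripper":0.6},
    {"tx":4.7,"ty":-1.05,"tz":14.4,"roll":0,"gripper":0.6},
    {"tx":4.8,"ty":-1.05,"tz":14.4,"roll":0,"gripper":0.6},
    {"tx":4.8,"ty":-1.05,"tz":14.4,"roll":0,"gripper":0.6}
  ]
}}

```text
time_s: 25.08
ee_pos: [0.5587, -0.0114, 0.0303]
eef_rot: [-180.0, -0.0, 97.6]
force: [-0.3, -0.4, 0.3]
opening: 0.201
gripper_force: 0.0
```

Call:
{"name": "step_arm", "arguments": {
  "targets": [
    {"tx":0.1,"ty":0,"tz":0,"roll":0,"gripper":0.6},
    {"tx":0.18,"ty":0,"tz":0,"roll":0,"gripper":0.6},
    {"tx":0.24,"ty":0,"tz":0,"roll":0,"gripper":0.6},
    {"tx":0.3,"ty":0,"tz":0,"roll":0,"gripper":0.6},
    {"tx":0.3,"ty":0,"tz":0,"roll":0,"gripper":0.6}
  ]
}}

```text
time_s: 25.7
ee_pos: [0.5585, -0.0085, 0.0304]
eef_rot: [180.0, 0.0, 97.6]
force: [0.8, -1.0, 0.8]
opening: 0.202
gripper_force: 0.9
```

Call:
{"name": "step_arm", "arguments": {
  "targets": [
    {"tx":0.05,"ty":0,"tz":0,"roll":0,"gripper":0.6},
    {"tx":0.1,"ty":0,"tz":0,"roll":0,"gripper":0.6},
    {"tx":0.1,"ty":0,"tz":0,"roll":0,"gripper":0.6}
  ]
}}

```text
time_s: 26.08
ee_pos: [0.5583, -0.0075, 0.0303]
eef_rot: [180.0, 0.0, 97.6]
force: [-0.3, -3.5, 0.9]
opening: 0.2
gripper_force: 1.5
```

Call:
{"name": "step_arm", "arguments": {
  "targets": [
    {"tx":0.05,"ty":0,"tz":0,"roll":0,"gripper":0.6},
    {"tx":0.1,"ty":0,"tz":0,"roll":0,"gripper":0.6},
    {"tx":0.1,"ty":0,"tz":0,"roll":0,"gripper":0.6}
  ]
}}

```text
time_s: 26.45
ee_pos: [0.558, -0.0068, 0.0301]
eef_rot: [-180.0, 0.0, 97.6]
force: [1.1, -5.9, -2.1]
opening: 0.204
gripper_force: 2.5
```

```bash
cat >> h.py <<'E'
def edges(c,xs=(-40,-10,20,40),k=8,thr=25,z=.068):
    g=cv2.GaussianBlur(cv2.cvtColor(top(c,z,k),cv2.COLOR_RGB2GRAY),(0,0),2).astype(float)
    from scipy.signal import find_peaks
    for X in xs:
        col=g[:,(X+80)*k-8:(X+80)*k+8].mean(1);p,_=find_peaks(-col,prominence=8,distance=16)
        print('x',X,'dark lines y(depth):',[(round(float(70-i/k),1),int(col[i])) for i in p],'steps',[(round(float(70-i/k),1),int(d)) for i,d in ((i,np.gradient(col)[i]*8) for i in find_peaks(abs(np.gradient(col)),height=5,distance=10)[0])])
E
python3 - <<'E'
from h import *
c=snap('wrist','e1.png');o=robot.get_obs();print(o['force'],o['ee_pos'],o['time_s'])
edges(c)
E
```

```text
[ 1.29771386 -4.51269559 -1.40417023] [ 0.55802596 -0.0067653   0.03013685] 26.5
x -40 dark lines y(depth): [(57.4, 86), (44.4, 202), (34.2, 130), (24.1, 131)] steps [(67.8, 53), (54.4, 123), (44.9, -50), (41.5, -78), (14.4, -49), (7.4, -42)]
x -10 dark lines y(depth): [(57.2, 88), (44.4, 190), (34.2, 129), (24.1, 131)] steps [(67.8, 50), (54.4, 120), (44.9, -67), (35.5, -85), (14.2, -49)]
x 20 dark lines y(depth): [(63.0, 99), (44.2, 192), (34.2, 195), (24.1, 126)] steps [(65.8, -56), (54.2, 118), (44.8, -55), (34.6, -48), (29.5, -78), (14.2, -42), (8.5, -44)]
x 40 dark lines y(depth): [(44.2, 193), (34.1, 197), (24.0, 124), (9.5, 55)] steps [(54.1, 119), (43.8, 51), (33.6, 45), (26.8, -86), (14.1, -67)]
```

All seams are now even (54.3, 44.4, 34.2, 24.1, 14.2 mm, about 10 mm apart along the full length). The tops had been slightly open, and this higher press closes them. I'll raise it to about 15 N and hold.

Call:
{"name": "step_arm", "arguments": {
  "targets": [
    {"tx":0.05,"ty":0,"tz":0,"roll":0,"gripper":0.6},
    {"tx":0.1,"ty":0,"tz":0,"roll":0,"gripper":0.6},
    {"tx":0.1,"ty":0,"tz":0,"roll":0,"gripper":0.6}
  ]
}}

```text
time_s: 26.88
ee_pos: [0.558, -0.0066, 0.0301]
eef_rot: [-180.0, 0.1, 97.6]
force: [0.8, -9.6, -2.1]
opening: 0.199
gripper_force: 4.9
```

Call:
{"name": "step_arm", "arguments": {
  "targets": [
    {"tx":0.05,"ty":0,"tz":0,"roll":0,"gripper":0.6},
    {"tx":0.1,"ty":0,"tz":0,"roll":0,"gripper":0.6},
    {"tx":0.1,"ty":0,"tz":0,"roll":0,"gripper":0.6}
  ]
}}

```text
time_s: 27.25
ee_pos: [0.558, -0.0065, 0.0301]
eef_rot: [-180.0, 0.2, 97.6]
force: [0.5, -14.5, -2.5]
opening: 0.199
gripper_force: 7.5
```

Call:
{"name": "step_arm", "arguments": {
  "targets": [
    {"tx":0,"ty":0,"tz":0,"roll":0,"gripper":0.6},
    {"tx":0,"ty":0,"tz":0,"roll":0,"gripper":0.6},
    {"tx":0,"ty":0,"tz":0,"roll":0,"gripper":0.6},
    {"tx":0,"ty":0,"tz":0,"roll":0,"gripper":0.6},
    {"tx":0,"ty":0,"tz":0,"roll":0,"gripper":0.6},
    {"tx":0,"ty":0,"tz":0,"roll":0,"gripper":0.6},
    {"tx":-0.2,"ty":0,"tz":0,"roll":0,"gripper":0.6},
    {"tx":-0.5,"ty":0,"tz":0,"roll":0,"gripper":0.6},
    {"tx":-0.9,"ty":0,"tz":0,"roll":0,"gripper":0.6},
    {"tx":-0.9,"ty":0,"tz":1.5,"roll":0,"gripper":0.6},
    {"tx":-0.9,"ty":0,"tz":1.5,"roll":0,"gripper":0.6}
  ]
}}

```text
time_s: 28.62
ee_pos: [0.558, -0.013, 0.0138]
eef_rot: [-179.8, -0.1, 97.6]
force: [-0.0, -0.6, 0.3]
opening: 0.198
gripper_force: 0.0
```

```bash
python3 - <<'E'
from h import *
c=snap('wrist','e2.png');o=robot.get_obs();print(o['force'],o['ee_pos'],o['time_s'])
edges(c)
E
```

```text
[-0.78567451 -0.4636573  -0.15276472] [ 0.55844709 -0.01313293  0.01443377] 28.675
x -40 dark lines y(depth): [(44.1, 185), (38.9, 174), (34.0, 125), (23.9, 128), (9.9, 16), (5.4, 16)] steps [(54.0, 103), (44.5, -78), (39.6, -73), (14.0, -57), (12.2, -58)]
x -10 dark lines y(depth): [(57.1, 83), (44.0, 188), (33.9, 192), (23.9, 127)] steps [(67.5, 56), (54.0, 127), (44.5, -72), (34.4, -65), (31.5, -85), (14.0, -56)]
x 20 dark lines y(depth): [(62.4, 101), (44.0, 180), (33.9, 184), (23.8, 123), (12.5, 16)] steps [(64.9, -59), (53.9, 128), (44.4, -74), (34.4, -68), (25.5, -86), (13.6, -110)]
x 40 dark lines y(depth): [(43.9, 180), (33.9, 188), (11.2, 54)] steps [(53.9, 119), (44.4, -72), (34.2, -57), (24.2, -57), (22.9, -44), (13.8, -73)]
```

Call:
{"name": "step_arm", "arguments": {
  "targets": [
    {"tx":0.15,"ty":0,"tz":0,"roll":0,"gripper":0.6},
    {"tx":0.3,"ty":0,"tz":0,"roll":0,"gripper":0.6},
    {"tx":0.4,"ty":0,"tz":0,"roll":0,"gripper":0.6},
    {"tx":0.5,"ty":0,"tz":0,"roll":0,"gripper":0.6},
    {"tx":0.55,"ty":0,"tz":0,"roll":0,"gripper":0.6},
    {"tx":0.55,"ty":0,"tz":0,"roll":0,"gripper":0.6}
  ]
}}

```text
time_s: 29.42
ee_pos: [0.5586, -0.009, 0.0155]
eef_rot: [180.0, 0.1, 97.6]
force: [-0.3, -6.6, 0.2]
opening: 0.203
gripper_force: 0.0
```

The numbers explain it. In the low position a wider part of the fingers touched the plate tops, so the plates rocked back about 2 mm when released. The higher press has now slid the feet home: after release the pack stayed at 54.0–13.9 mm. I'll leave the front and square the ends with shut fingers.

Call:
{"name": "step_arm", "arguments": {
  "targets": [
    {"tx":-0.15,"ty":0,"tz":0,"roll":0,"gripper":0.6},
    {"tx":-0.4,"ty":0,"tz":0,"roll":0,"gripper":0.6},
    {"tx":-1,"ty":0,"tz":0,"roll":0,"gripper":0.6},
    {"tx":-3,"ty":0,"tz":0,"roll":0,"gripper":0.6},
    {"tx":-5.5,"ty":0,"tz":0,"roll":0,"gripper":0.6},
    {"tx":-6,"ty":0,"tz":-3,"roll":0,"gripper":0.6},
    {"tx":-6,"ty":0,"tz":-8,"roll":0,"gripper":1},
    {"tx":-6,"ty":0,"tz":-11.5,"roll":0,"gripper":1},
    {"tx":-6,"ty":0,"tz":-11.5,"roll":0,"gripper":1}
  ]
}}

```text
time_s: 30.55
ee_pos: [0.5674, -0.0689, 0.133]
eef_rot: [179.7, 0.2, 97.6]
force: [0.0, 0.4, -0.1]
opening: 0.0
gripper_force: 0.0
```

```bash
python3 - <<'E'
from h import *
c=snap('wrist','e3.png');o=robot.get_obs();print(o['force'],o['ee_pos'],o['time_s'],o['opening'])
edges(c,(-40,40))
g=cv2.GaussianBlur(cv2.cvtColor(top(c),cv2.COLOR_RGB2GRAY),(0,0),2).astype(float)
for Y in (19,29,39,49):
    r=g[(70-Y)*8-16:(70-Y)*8+16].mean(0);d=np.gradient(r);a=d[80:240];b=d[960:1100];print(Y,'L',(a.argmax()+80)/8-80,'R',(b.argmin()+960)/8-80)
E
```

```text
[ 0.35553193 -0.62757429 -0.67151336] [ 0.5665676  -0.06855045  0.13109669] 30.6 -0.004436759201827055
x -40 dark lines y(depth): [(64.4, 90), (44.1, 198), (34.0, 191), (24.0, 197), (10.1, 94)] steps [(53.9, 121), (44.6, -47), (34.5, -56), (24.5, -47), (14.0, -96), (7.0, 40)]
x 40 dark lines y(depth): [(44.0, 189), (34.1, 190), (24.0, 187), (11.2, 30)] steps [(54.1, 143), (43.5, 53), (34.6, -56), (24.6, -58), (13.8, -122)]
19 L -61.625 R 48.375
29 L -62.625 R 47.25
39 L -61.5 R 48.5
49 L -61.5 R 48.375
```

Call:
{"name": "step_arm", "arguments": {
  "targets": [
    {"tx":2,"ty":-4,"tz":0,"roll":20,"gripper":1},
    {"tx":5,"ty":-9,"tz":0,"roll":90,"gripper":1},
    {"tx":8.9,"ty":-9.1,"tz":0,"roll":90,"gripper":1},
    {"tx":8.9,"ty":-9.1,"tz":0,"roll":90,"gripper":1},
    {"tx":8.9,"ty":-9.1,"tz":0,"roll":90,"gripper":1},
    {"tx":8.9,"ty":-9.1,"tz":0,"roll":90,"gripper":1},
    {"tx":8.9,"ty":-9.1,"tz":0,"roll":90,"gripper":1},
    {"tx":8.9,"ty":-9.1,"tz":0,"roll":90,"gripper":1},
    {"tx":8.9,"ty":-9.1,"tz":0,"roll":90,"gripper":1},
    {"tx":8.9,"ty":-9.1,"tz":0,"roll":90,"gripper":1},
    {"tx":8.9,"ty":-9.1,"tz":0,"roll":90,"gripper":1}
  ]
}}

```text
time_s: 31.98
ee_pos: [0.464, 0.0085, 0.1298]
eef_rot: [-180.0, 0.1, 7.7]
force: [0.2, 0.1, -0.1]
opening: 0.001
gripper_force: 0.0
```

The pack is closed and even. Only plate 2 is short of the fence, by 1.1 mm (−62.6 to 47.25 against −61.5 to 48.4 for the others). The shut fingers are centred on it at y ≈ 29.

Call:
{"name": "step_arm", "arguments": {
  "targets": [
    {"tx":0,"ty":0,"tz":5,"roll":0.1,"gripper":1},
    {"tx":0,"ty":0,"tz":9,"roll":0.1,"gripper":1},
    {"tx":0.5,"ty":0,"tz":10.4,"roll":0.1,"gripper":1},
    {"tx":1,"ty":0,"tz":10.4,"roll":0.1,"gripper":1},
    {"tx":1.6,"ty":0,"tz":10.4,"roll":0.1,"gripper":1},
    {"tx":2.2,"ty":0,"tz":10.4,"roll":0.1,"gripper":1},
    {"tx":2.5,"ty":0,"tz":10.4,"roll":0.1,"gripper":1},
    {"tx":2.7,"ty":0,"tz":10.4,"roll":0.1,"gripper":1},
    {"tx":2.8,"ty":0,"tz":10.4,"roll":0.1,"gripper":1},
    {"tx":2.9,"ty":0,"tz":10.4,"roll":0.1,"gripper":1},
    {"tx":3.0,"ty":0,"tz":10.4,"roll":0.1,"gripper":1},
    {"tx":3.0,"ty":0,"tz":10.4,"roll":0.1,"gripper":1}
  ]
}}

```text
time_s: 33.48
ee_pos: [0.494, 0.0127, 0.0263]
eef_rot: [180.0, -0.0, 7.5]
force: [0.8, 0.4, 0.4]
opening: -0.0
gripper_force: 0.0
```

Call:
{"name": "step_arm", "arguments": {
  "targets": [
    {"tx":0.05,"ty":0,"tz":0,"roll":0,"gripper":1},
    {"tx":0.1,"ty":0,"tz":0,"roll":0,"gripper":1},
    {"tx":0.15,"ty":0,"tz":0,"roll":0,"gripper":1},
    {"tx":0.15,"ty":0,"tz":0,"roll":0,"gripper":1}
  ]
}}

```text
time_s: 33.98
ee_pos: [0.4955, 0.0129, 0.0264]
eef_rot: [180.0, -0.0, 7.5]
force: [-0.7, 0.2, 1.1]
opening: 0.004
gripper_force: 0.0
```

Call:
{"name": "step_arm", "arguments": {
  "targets": [
    {"tx":0.05,"ty":0,"tz":0,"roll":0,"gripper":1},
    {"tx":0.1,"ty":0,"tz":0,"roll":0,"gripper":1},
    {"tx":0.15,"ty":0,"tz":0,"roll":0,"gripper":1},
    {"tx":0.15,"ty":0,"tz":0,"roll":0,"gripper":1}
  ]
}}

```text
time_s: 34.48
ee_pos: [0.4958, 0.0131, 0.0262]
eef_rot: [-180.0, 0.1, 7.6]
force: [-6.0, -1.9, 4.3]
opening: 0.002
gripper_force: 0.0
```

Call:
{"name": "step_arm", "arguments": {
  "targets": [
    {"tx":0.05,"ty":0,"tz":0,"roll":0,"gripper":1},
    {"tx":0.1,"ty":0,"tz":0,"roll":0,"gripper":1},
    {"tx":0.1,"ty":0,"tz":0,"roll":0,"gripper":1}
  ]
}}

```text
time_s: 34.85
ee_pos: [0.4958, 0.0133, 0.0262]
eef_rot: [-180.0, 0.3, 7.6]
force: [-11.4, -3.2, 7.8]
opening: -0.002
gripper_force: 0.0
```

Call:
{"name": "step_arm", "arguments": {
  "targets": [
    {"tx":-0.1,"ty":0,"tz":0,"roll":0,"gripper":1},
    {"tx":-0.25,"ty":0,"tz":0,"roll":0,"gripper":1},
    {"tx":-0.6,"ty":0,"tz":0,"roll":0,"gripper":1},
    {"tx":-2,"ty":0,"tz":0,"roll":0,"gripper":1},
    {"tx":-3.3,"ty":0,"tz":0,"roll":0,"gripper":1},
    {"tx":-3.3,"ty":0,"tz":-4,"roll":0,"gripper":1},
    {"tx":-3.3,"ty":0,"tz":-10.5,"roll":0,"gripper":0.6},
    {"tx":-3.3,"ty":0,"tz":-10.5,"roll":0,"gripper":0.6},
    {"tx":-3.3,"ty":0,"tz":-10.5,"roll":0,"gripper":0.6}
  ]
}}

```text
time_s: 35.98
ee_pos: [0.4647, 0.0089, 0.1311]
eef_rot: [-180.0, 0.0, 7.5]
force: [0.4, 1.0, -0.1]
opening: 0.198
gripper_force: 0.0
```

Call:
{"name": "step_arm", "arguments": {
  "targets": [
    {"tx":2,"ty":2,"tz":-4,"roll":-10,"gripper":0.6},
    {"tx":10.2,"ty":7.9,"tz":-4,"roll":-90,"gripper":0.6},
    {"tx":10.2,"ty":7.9,"tz":-4,"roll":-90,"gripper":0.6},
    {"tx":10.2,"ty":7.9,"tz":-4,"roll":-90,"gripper":0.6},
    {"tx":10.2,"ty":7.9,"tz":-4,"roll":-90,"gripper":0.6},
    {"tx":10.2,"ty":7.9,"tz":-4,"roll":-90,"gripper":0.6},
    {"tx":10.2,"ty":7.9,"tz":-4,"roll":-90,"gripper":0.6},
    {"tx":10.2,"ty":7.9,"tz":-4,"roll":-90,"gripper":0.6},
    {"tx":10.2,"ty":7.9,"tz":-4,"roll":-90,"gripper":0.6},
    {"tx":10.2,"ty":7.9,"tz":-4,"roll":-90,"gripper":0.6},
    {"tx":10.2,"ty":7.9,"tz":-4,"roll":-90,"gripper":0.6}
  ]
}}

```text
time_s: 37.35
ee_pos: [0.5764, -0.056, 0.1703]
eef_rot: [-179.9, -0.0, 97.4]
force: [-0.4, -0.1, 0.8]
opening: 0.202
gripper_force: 0.0
```

```bash
cat >> h.py <<'E'
def ends(c,Ys=(19,29,39,49)):
    g=cv2.GaussianBlur(cv2.cvtColor(top(c),cv2.COLOR_RGB2GRAY),(0,0),2).astype(float)
    for Y in Ys:
        r=g[(70-Y)*8-16:(70-Y)*8+16].mean(0);d=np.gradient(r);a=d[80:240];b=d[960:1100];print(Y,'L',(a.argmax()+80)/8-80,'R',(b.argmin()+960)/8-80)
E
python3 - <<'E'
from h import *
c=snap('wrist','e4.png');o=robot.get_obs();print(o['force'],o['ee_pos'],o['time_s'],o['opening'])
edges(c,(-40,0,40));ends(c)
E
```

```text
[0.63495974 0.07289977 0.14996824] [ 0.57646483 -0.05602599  0.17059778] 37.4 0.20311027009051488
x -40 dark lines y(depth): [(65.0, 93), (54.9, 103), (44.1, 227), (34.1, 229), (24.0, 218), (11.9, 101)] steps [(53.9, 113), (13.8, -85)]
x 0 dark lines y(depth): [(67.5, 92), (64.9, 96), (54.9, 107), (44.1, 226), (34.0, 227), (24.0, 216), (10.0, 102)] steps [(68.9, -96), (53.8, 113), (13.8, -83), (8.1, 43)]
x 40 dark lines y(depth): [(44.0, 223), (34.0, 224), (24.0, 213), (11.6, 37)] steps [(53.9, 126), (13.5, -113)]
19 L -61.5 R 48.5
29 L -61.5 R 48.5
39 L -61.5 R 48.625
49 L -61.5 R 48.5
```

All four ends are flush (−61.5 to 48.5 mm). The seams are even and closed, the pack stands at the backstop, and the tool is clear, so I'm handing in.

```bash
python3 -c "
from cell import robot
print(robot.close_job())"
```

```text
the job is handed in; nothing more can be done
None
```

The job is handed in: by the last camera measurement the four plates stand closed up at the backstop after 15 N presses (the last held about 1 s), with ends flush at the fence within about 0.1 mm; a gap of up to about 0.4 mm at the backstop cannot be ruled out.

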